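Seat the vise stage on its kinematic base

ROBOT

A 6-joint arm with a two-finger parallel gripper is mounted at the origin on the work surface. World frame = base frame: x ahead of the robot, y to its left, z up, the work surface at z = 0. Lengths are in mm, angles in rad, forces in N, time in s.
With the tool pointing down it reaches from about 325 to 775 mm from the base axis. Payload 9.3 kg.
Tool frame: the origin (TCP) lies midway between the tips of the shut fingers; the grasp point (between the pads) lies 19 mm behind it; z points along the fingers, y is the direction in which the jaws open and shut (so a half turn about z gives the same grasp; the last joint's range is limited). The gripper opens to 85 mm and grips with 20 to 120 N. Pads are 22 mm wide; open, the fingers measure 114 mm over their backs; the gripper's body (76 mm by 85 mm) begins 54 mm behind the grasp point. The pads swing forward as they close: fully open they stand 13 mm farther back than shut.
Start: joints at [-1.406, 0.259, 0.021, 1.334, 0, 1.418], TCP at [171.856, -522.458, 194.479] pointing down, gripper open.
Joint ranges: [-3.04, 3.04], [-0.91, 1.82], [-1.04, 1.36], [-1.92, 1.95], [-1.52, 1.45], [-3.14, 3.14]. Speed limits (rad/s): [2.22, 2.22, 2.79, 3.14, 3.14, 3.14].

INTERFACE

Orientations are given as a unit quaternion [w, x, y, z].
In Python, from plant import telemetry, get_image, hand_in gives the robot as it stands.
- The arm moves only by the tool drive_tool, never from a script. Its argument "commands" is a list of rows, each an object with "xyz": the shift along the tool's x, y, z in cm, a list of three; "dr": the turn, a rotation vector about the tool's x, y, z in rad, a list of three; "jaw": the closure, from -1 (fully open) to 1 (shut), so that 0 is half open. A call has 1 to 5 rows; each row is the pose to reach, as a shift and turn from the pose commanded when the call began, along the tool's axes at that moment; what a row does not reach only later rows make up. A row lasts 1/10 s, in which the tool goes at most 50 mm and 8.59 degrees, less where a joint would pass 70% of its speed; a pose out of reach is approached as far as the arm can. A call with a gripper value outside its range is refused whole. The fingers move at their own pace and stop on an object; "force" is the grip in N (left out, the last holds). Time passes only in rows, so rows that repeat a pose let the fingers close. It gives the time, the measured TCP pose, the force and the opening at its end, in the units of the state.
- telemetry.sense(): the state, without advancing time (a new reading comes with each control period).
- get_image(name): name is "scene" or "top" or "wrist"; returns a dict with "img" (384x512x3 uint8, blue, green, red), "depth" (384x512 float32, mm along the optical axis (not along the pixel's ray), 0 where there is no reading), "camera_matrix" (3x3 intrinsics, pixels), "camera_from_world" (4x4, takes a point from world to camera coordinates). Camera axes: x right, y up, looking along -z (the intrinsics and any distortion apply to the point x, -y, -z); pixel columns grow to the right and rows downward; lengths in mm; the calibration is good to about 2 mm. The wrist camera is an equidistant fisheye: a pixel r from the principal point sees the ray r / f radians off the axis. A picture is of the moment at which its call begins.
- hand_in(): hands the job in, once; it reports no verdict.
The state is a dict: "time_s": time; "joints": joint angles; "joint_velocities": joint speeds; "tau": joint torques, N m; "tcp_pos": TCP position; "orientation": TCP orientation; "contact_force": force on the tool from outside, world axes, zero at the start; "wrist_torque": the same for the moment, N m; "width": finger opening in mm.
Only numpy, scipy, OpenCV 4.12 (cv2) and the standard library are available. Lean on these libraries where they do the work, as an engineer would, in place of code of your own. Each camera call takes 0.05 s, during which the arm holds its last target. There are 200 camera calls.

TASK

The engraving base is covered by a wooden ring clamp left lying across it: first put the clamp away, lying flat in both saddles of the wooden tool rest. Then gently set the vise stage on the base so that its three ball feet are fully home, the nose foot in the cone, the other two in the groove and on the flat seat, and let go of it. Leave everything else on the bench where it is.

Things in the scene. Friction and masses are not known exactly. Their poses are not given: they have to be found in the camera images.
- stage_grip (a point): Loose stage, 0.55 kg: Y-shaped aluminium plate 155 x 124 x 10 mm on three 20 mm ball feet, a dark steel vise block on its middle. Point: centre of the block, which is 64 (x) x 36 (y) x 50 (z) mm; grip its +-y faces. +x points along the longest arm (nose), z up. The point is 63 mm above the feet's undersides, 25 above the plate's top; a screw with a 46 mm cross bar reaches to 53 mm in -x
- foot_nose (a point): centre of the 20 mm ball foot under the nose of the stage (end of its longest arm): 85 mm in +x and 53 mm below stage_grip. The stage starts standing level on its three feet on the table
- foot_left (a point): centre of the 20 mm ball foot under the stage's left short arm: 35 mm in -x, 45 mm in +y, 53 mm below stage_grip; it belongs in the groove
- foot_right (a point): centre of the 20 mm ball foot under the stage's right short arm: 35 mm in -x, 45 mm in -y, 53 mm below stage_grip; it belongs on the flat seat
- base: Fixed base: dark steel plate 180 x 140 x 12 mm (x -65 to +115 mm) with a plain hub (32 mm across, 36 mm tall) and three polished, slippery steel seats. Origin on the table under the hub's axis, +x from hub to cone, z up. With the stage home its vise centre is 88 mm above this origin
- seat_cone (a point): where the nose ball's centre lies when home, 35 mm above the table, 85 mm in +x from the hub: in a round steel block 36 mm across, rim 36 mm above the table, with a conical hole 24 mm wide at the mouth, walls 60 degrees steep
- seat_groove (a point): where the left ball's centre lies when home, 35 mm above the table, 35 mm in -x and 45 mm in +y from the hub: in a steel block 44 x 36 mm, rim 36 mm above the table, with a V groove (24 mm wide at the top, 60 degree walls) that points at the cone
- seat_flat (a point): where the right ball's centre lies when home, 35 mm above the table, 35 mm in -x and 45 mm in -y from the hub: on a plain steel disc 36 mm across, its top 25 mm above the table
- clamp_mid (a point): centre of the loose wooden ring clamp, a bar 150 (x) x 32 (y) x 28 (z) mm, 0.13 kg, brass band round its middle, dark ends, both ends alike. Starts lying level across the base on its hub, underside 36 mm above the table, its middle within 12 mm of the hub's axis
- rest_mid (a point): Fixed wooden tool rest: dark board 200 (x) x 84 x 8 mm; U-shaped saddles at +-55 mm along x, each 24 mm long, floor 16 and cheeks 34 mm above the table, 44 mm between cheeks, 86 mm of free room between the saddles; end stops 174 mm apart, 26 mm high. Point: centre of the clamp when it lies there, 30 mm above the table. The clamp may lie either way round
- flux: bystander, to be left alone: amber bottle, 60 mm across, 130 mm tall; origin under its middle at table height
- block: bystander, to be left alone: round steel bench block, 92 mm across, 30 mm tall; origin under its middle at table height
- cup: bystander, to be left alone: wooden cup with four gravers standing in it, 72 mm across, 145 mm tall overall; origin under its middle at table height
- pedestal: bystander, to be left alone: blue round pedestal, 104 mm across, 62 mm tall; origin under its middle at table height
- brick: bystander, to be left alone: grey soldering brick, 150 x 100 x 28 mm; origin under its middle at table height
- dish: bystander, to be left alone: steel dish, 90 mm across, 30 mm tall; origin under its middle at table height
- mallet: bystander, to be left alone: wooden mallet lying flat, 190 mm long, head 42 x 80 x 42 mm at its +x end; origin under its middle at table height
There are look-alikes about, which are no part of the job. What is meant by the part that bears clamp_mid is not red, and is the larger of those in its own colour.

How it is judged (in metres and radians):
On the way, in this order (a step that is already met when the one before it is completed fails the run):
1. the clamp lies flat in both saddles of the tool rest (x of clamp_mid in the frame of rest_mid between -0.016 and 0.016 m and y of clamp_mid in the frame of rest_mid between -0.009 and 0.009 m and z of clamp_mid in the frame of rest_mid between -0.003 and 0.003 m and angle between the x axis of clamp_mid and the x axis of rest_mid, either way round below 0.15 rad), for 0.2 s.
2. the stage's three ball feet are home in their seats (distance between foot_nose and seat_cone below 0.0025 m and distance between foot_left and seat_groove below 0.0035 m and distance between foot_right and seat_flat below 0.004 m and z of foot_right in the frame of seat_flat between -0.002 and 0.002 m and z of foot_left in the frame of seat_groove between -0.002 and 0.002 m), for 0.2 s.
At the end, for the whole second after the job is handed in: The clamp lies in both saddles (centre within 16 mm along, 9 across, 3 in height; within 0.15 rad of the rest); the nose foot is within 2.5 mm of home in the cone, the left within 3.5 mm in the groove, the right within 4 mm on the flat (heights within 2 mm); both at rest and released (all of step 1 and all of step 2 and linear speed of each of stage, clamp below 0.01 m/s and contact force between the fingers and anything else below 0.1 N); the robot touches nothing.
It fails at once if the stage was dropped or rammed onto the base (faster than 0.4 m/s with its nose foot within 40 mm of home) (distance between foot_nose and seat_cone below 0.04 m and linear speed of stage above 0.4 m/s).
It fails at once if the stage was pressed hard on the base (over 60 N) (contact force between stage and base above 60 N).
It fails at once if a bystander was moved more than 20 mm (distance of any of flux, block, cup, pedestal, brick, dish, mallet from where it was at the start of the episode above 0.02 m).
It also fails if it takes over 72 s, if anything falls off the work surface, if the arm or the gripper's body presses on something with over 40 N, if the wrist force passes 120 N, or if a joint passes its speed limit or range.

## Working session

There is one attempt and no reset: what is moved stays moved. The work goes in short steps, Python scripts to look and compute and a tool call to move; the robot and the scene stay as the last step left them, time stands still between calls to the robot, and variables do not carry over. Pictures are saved under pics/ and viewed, on a budget of 10 in all, crops included, one or two more only if the job needs it, and the job is handed in when it is done.

Besides the shell and the picture viewer there is one more tool, called after "Request:" in YAML: its name, and indented under it one key for each argument. drive_tool: Moves the arm, as the interface text tells. Its arguments: {"type":"object","properties":{"commands":{"type":"array"},"force":{"type":"number"}},"required":["commands"]}

```bash
mkdir -p pics
cat > h.py <<'E'
import numpy as np, cv2
from plant import telemetry, get_image
E
python3 - <<'E'
from h import *
s=telemetry.sense(); print(s)
for n in ("top","scene"):
    d=get_image(n); np.savez(n+".npz",**d); cv2.imwrite(f"pics/{n}0.png",d["img"]); print(d["camera_matrix"],d["camera_from_world"], (d["depth"]>0).mean())
E
```

```text
{'time_s': 0.0, 'joints': array([-1.40557278e+00,  2.59199428e-01,  2.07631856e-02,  1.33371675e+00,
       -1.96007251e-06,  1.41819467e+00]), 'joint_velocities': array([ 0.00167725, -0.00159397, -0.00036203,  0.00017849, -0.00084338,
        0.00110791]), 'tau': array([-2.95774051e-03, -5.55627823e+01,  3.44539726e+01,  1.35589385e-02,
       -1.93182514e-04,  1.18294179e-05]), 'tcp_pos': array([ 171.81408834, -522.12212599,  193.86284089]), 'orientation': array([-6.78314707e-04,  9.87399715e-01,  1.58244565e-01, -5.26092065e-06]), 'contact_force': array([ 0.45137116, -0.42768408,  0.14030231]), 'wrist_torque': array([-0.00159098,  0.02015435, -0.04450193]), 'width': 85.44962591653291}
[[396.15483606   0.         259.71075079]
 [  0.         396.15483606 190.94711037]
 [  0.           0.           1.        ]] [[ 2.41896619e-02 -9.99637575e-01  1.18143813e-02  5.69038600e+00]
 [ 9.96182438e-01  2.50942255e-02  8.36111852e-02 -5.23531844e+02]
 [-8.38773551e-02  9.74675284e-03  9.96428417e-01 -1.28119627e+03]
 [ 0.00000000e+00  0.00000000e+00  0.00000000e+00  1.00000000e+00]] 0.99615478515625
[[393.53759801   0.         255.28726682]
 [  0.         393.53759801 189.32929687]
 [  0.           0.           1.        ]] [[-5.84648381e-01  8.11282138e-01  2.75026831e-03  2.87288797e+02]
 [-6.05088598e-01 -4.38308703e-01  6.64645221e-01  2.91060428e+02]
 [ 5.40420262e-01  3.86919596e-01  7.47154045e-01 -1.86833243e+03]
 [ 0.00000000e+00  0.00000000e+00  0.00000000e+00  1.00000000e+00]] 0.9960072835286459
```

View pics/top0.png

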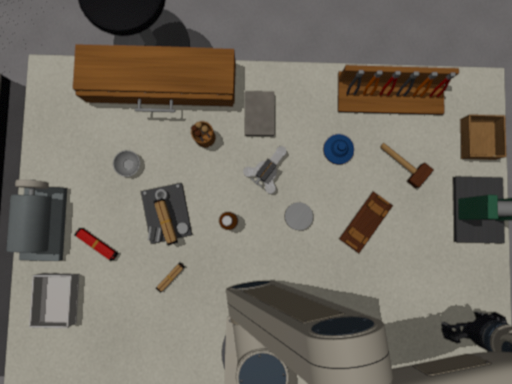

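View pics/scene0.png

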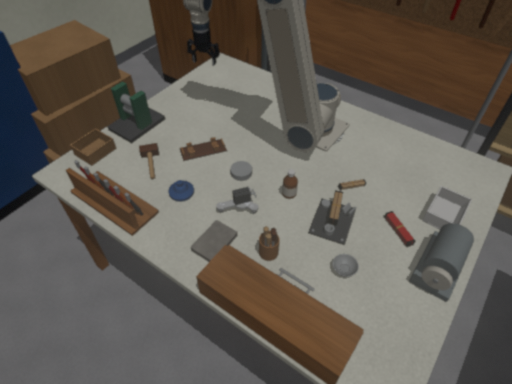

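Top view: base with the clamp on it at px (166,213), stage at (267,169) with its nose towards (280,152), rest at (366,222). A red clamp (97,243) and a small clamp (171,277) are look-alikes. Next, the coarse positions.

```bash
cat >> h.py <<'E'
def cloud(d,fish=False):
    "world xyz per pixel from depth"
    K=d["camera_matrix"];h,w=d["depth"].shape
    u,v=np.meshgrid(np.arange(w),np.arange(h))
    R=rays(d,np.stack([u,v],-1).reshape(-1,2),fish)
    P=R/(-R[:,2:])*d["depth"].reshape(-1,1)
    T=np.linalg.inv(d["camera_from_world"]); return (P@T[:3,:3].T+T[:3,3]).reshape(h,w,3)
def rays(d,uv,fish=False):
    K=d["camera_matrix"];uv=np.asarray(uv,float)
    a=(uv[:,0]-K[0,2])/K[0,0];b=(uv[:,1]-K[1,2])/K[1,1]
    if fish:
        r=np.hypot(a,b)+1e-12;s=np.sin(r)/r
        return np.stack([a*s,-b*s,-np.cos(r)],-1)
    return np.stack([a,-b,-np.ones_like(a)],-1)
def onplane(d,uv,z,fish=False):
    T=np.linalg.inv(d["camera_from_world"]);r=rays(d,uv,fish)@T[:3,:3].T;c=T[:3,3]
    return c+r*((z-c[2])/r[:,2])[:,None]
def yaw(ps):
    "mean and long-axis angle via min area rect"
    (cx,cy),(w,h),a=cv2.minAreaRect(ps.astype(np.float32)); 
    if h>w: a+=90;w,h=h,w
    return np.round([cx,cy,w,h,a],1)
E
python3 - <<'E'
from h import *
d=dict(np.load("top.npz"));P=cloud(d);img=d["img"]
for n,x0,x1,y0,y1,zl in [("base",135,198,178,245,(6,20)),("clamp",135,198,178,245,(55,75)),("stage",240,292,140,195,(25,45)),("block",240,292,140,195,(75,100)),("rest",335,400,185,255,(3,60)),("smallclamp",150,190,260,296,(15,40))]:
    p=P[y0:y1,x0:x1].reshape(-1,3);m=(p[:,2]>zl[0])&(p[:,2]<zl[1]);q=p[m]
    print(n,len(q),yaw(q[:,:2]),q.mean(0).round(1),np.percentile(q[:,2],[5,50,95]).round(1))
print(onplane(d,[(280,152),(267,169),(366,222)],0).round())
E
```

```text
base 1530 [449.7 324.3 218.2 201.7   2.9] [458.5 324.1  12.5] [ 7.8 12.4 17. ]
clamp 496 [417.2 317.7 149.3  33.9  19.8] [417.2 316.4  63.9] [58.4 64.  68.4]
stage 501 [608.9 -12.2 152.2 121.9 144.2] [594.8  -2.3  38. ] [33.7 38.  42.5]
block 238 [589.1   2.7  64.3  35.9 144.1] [588.2   3.1  87.2] [80.5 87.6 91.7]
rest 1847 [ 4.398e+02 -3.412e+02  2.305e+02  2.148e+02  4.000e-01] [ 434.8 -334.1   10.7] [ 3.3  8.1 31.1]
smallclamp 265 [238.  304.2 114.1  24.2 138.8] [238.6 303.3  21.4] [16.7 21.4 25.6]
[[ 659.  -47.    0.]
 [ 600.   -4.    0.]
 [ 430. -338.    0.]]
```

```bash
cat >> h.py <<'E'
from scipy.spatial.transform import Rotation as R
def plan(wps,start=None):
    "wps: (x,y,z,yawdeg of tool x) tool down; prints shift cm and turn for each from the previous"
    if start is None:
        s=telemetry.sense();o=s["orientation"];p=s["tcp_pos"];r=R.from_quat([o[1],o[2],o[3],o[0]])
        x=r.as_matrix()[:,0];print("now",p.round(1),"yaw",np.degrees(np.arctan2(x[1],x[0])).round(2),"F",s["contact_force"].round(1),"w",round(s["width"],1),"t",round(s["time_s"],2))
    else: p=np.array(start[:3],float);r=down(start[3])
    for w in wps:
        q=np.array(w[:3],float);t=down(w[3])
        print(w,"xyz",(r.inv().apply(q-p)/10).round(2),"dr",(r.inv()*t).as_rotvec().round(3)); p,r=q,t
def down(y): return R.from_euler("z",y,degrees=True)*R.from_euler("x",180,degrees=True)
E
python3 - <<'E'
from h import *
a=[-50,-28,-6,16,36.5];y=[54,90,126,162,199.8]
plan([(round(540*np.cos(np.radians(t))),round(540*np.sin(np.radians(t))),250,yy) for t,yy in zip(a,y)],(171.9,-522.5,194.5,18.21))
d=dict(np.load("top.npz"));P=cloud(d)
hsv=cv2.cvtColor(d["img"],cv2.COLOR_BGR2HSV)
m=cv2.inRange(hsv,(0,80,20),(25,255,255));m[:, :330]=0;m[:,405:]=0;m[:180]=0;m[260:]=0
c=max(cv2.findContours(m,0,1)[0],key=cv2.contourArea)[:,0]
print(yaw(onplane(d,c,8)[:,:2]))
p=P[145:255,335:400].reshape(-1,3)
E
```

```text
(347, -414, 250, 54) xyz [20.02 -4.83 -5.55] dr [ 0.     0.    -0.625]
(477, -254, 250, 90) xyz [20.59  1.11  0.  ] dr [ 0.     0.    -0.628]
(537, -56, 250, 126) xyz [19.8  6.   0. ] dr [-0.     0.    -0.628]
(519, 149, 250, 162) xyz [17.64 10.59  0.  ] dr [ 0.     0.    -0.628]
(434, 321, 250, 199.8) xyz [13.4  13.73  0.  ] dr [ 0.    0.   -0.66]
[ 431.4 -335.4  196.5   79.9  145. ]
```

Request:
drive_tool:
  commands:
    - {"xyz": [20, -4.8, -5.5], "dr": [0, 0, -0.625], "jaw": -1}
    - {"xyz": [20, -4.8, -5.5], "dr": [0, 0, -0.625], "jaw": -1}
    - {"xyz": [20, -4.8, -5.5], "dr": [0, 0, -0.625], "jaw": -1}
    - {"xyz": [20, -4.8, -5.5], "dr": [0, 0, -0.625], "jaw": -1}
    - {"xyz": [20, -4.8, -5.5], "dr": [0, 0, -0.625], "jaw": -1}

```text
time_s: 0.6
tcp_pos: [350.0, -412.1, 250.7]
orientation: [0.001, 0.889, 0.458, 0.0]
contact_force: [0.1, 0.3, -0.5]
width: 85.5
```

Run:
```python
from h import *
plan([(477,-254,250,90)])
d=get_image("wrist"); np.savez("w1.npz",**d); cv2.imwrite("pics/w1.png",d["img"]); 
print(d["camera_matrix"][0],np.linalg.inv(d["camera_from_world"]).round(3))
P=cloud(d,True); print(onplane(d,[(256,192)],0,True),P[192,256],P[300,256],P[192,400])
```

```text
now [ 350.  -412.1  250.7] yaw 54.51 F [ 0.1  0.3 -0.5] w 85.5 t 0.6
(477, -254, 250, 90) xyz [20.24  1.16  0.08] dr [ 0.002  0.    -0.619]
[297.31863964   0.         250.76927908] [[ 8.14000e-01  5.52000e-01  1.82000e-01  3.97376e+02]
 [-5.81000e-01  7.72000e-01  2.59000e-01 -3.45984e+02]
 [ 2.00000e-03 -3.16000e-01  9.49000e-01  4.29244e+02]
 [ 0.00000e+00  0.00000e+00  0.00000e+00  1.00000e+00]]
[[ 321.05480986 -468.39780722    0.        ]] [ 320.76808555 -468.85769451   -1.61259583] [ 200.60895629 -639.89991544   -1.81257936] [ 5.16975174e+02 -6.08684294e+02 -1.71744712e-01]
```

View pics/w1.png

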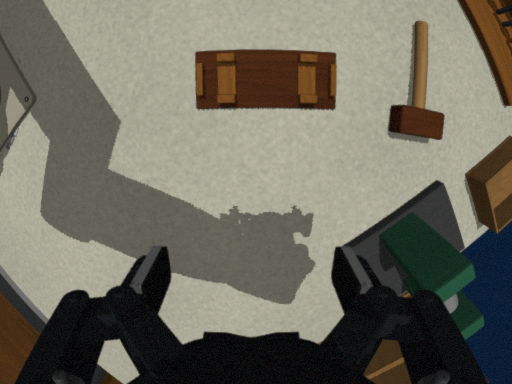

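Wrist view: the rest is whole at px (195-336, 50-108), saddles at (227,78) and (309,78), camera sits ahead of the tool in its +x. I measure it and drive on to the base.

Run:
```python
from h import *
d=dict(np.load("w1.npz"));P=cloud(d,True)
hsv=cv2.cvtColor(d["img"],cv2.COLOR_BGR2HSV)
m=cv2.inRange(hsv,(0,80,20),(25,255,255));m[:,:180]=0;m[:,350:]=0;m[:35]=0;m[120:]=0
c=max(cv2.findContours(m,0,1)[0],key=cv2.contourArea)[:,0];print("rays@8",yaw(onplane(d,c,8,True)[:,:2]))
q=P[35:120,180:350].reshape(-1,3)
for lo,hi in((4,12),(13,18),(22,28),(30,38)):
    k=q[(q[:,2]>lo)&(q[:,2]<hi)];print(lo,len(k),yaw(k[:,:2]),np.median(k[:,2]))
```

```text
rays@8 [ 430.8 -338.8  198.7   82.3  144.9]
4 5836 [ 430.1 -338.3  200.4   85.   145.2] 7.120369912160555
13 1134 [ 430.6 -338.8  175.1   64.7  145.8] 15.111328559014737
22 427 [ 429.8 -339.   190.9   67.7  145.3] 25.048638800970537
30 621 [ 430.4 -338.5  134.2   67.7  144.5] 32.82156517756937
```

Request:
drive_tool:
  commands:
    - {"xyz": [20.6, 1.1, 0], "dr": [0, 0, -0.628], "jaw": -1}
    - {"xyz": [20.6, 1.1, 0], "dr": [0, 0, -0.628], "jaw": -1}
    - {"xyz": [20.6, 1.1, 0], "dr": [0, 0, -0.628], "jaw": -1}
    - {"xyz": [20.6, 1.1, 0], "dr": [0, 0, -0.628], "jaw": -1}
    - {"xyz": [20.6, 1.1, 0], "dr": [0, 0, -0.628], "jaw": -1}

```text
time_s: 1.15
tcp_pos: [478.5, -251.0, 248.9]
orientation: [-0.001, 0.704, 0.71, 0.0]
contact_force: [-0.5, -0.3, 0.1]
width: 85.6
```

Request:
drive_tool:
  commands:
    - {"xyz": [19.8, 6, 0], "dr": [0, 0, -0.628], "jaw": -1}
    - {"xyz": [19.8, 6, 0], "dr": [0, 0, -0.628], "jaw": -1}
    - {"xyz": [19.8, 6, 0], "dr": [0, 0, -0.628], "jaw": -1}
    - {"xyz": [19.8, 6, 0], "dr": [0, 0, -0.628], "jaw": -1}
    - {"xyz": [19.8, 6, 0], "dr": [0, 0, -0.628], "jaw": -1}

```text
time_s: 1.65
tcp_pos: [537.1, -52.9, 248.9]
orientation: [-0.001, 0.451, 0.892, 0.0]
contact_force: [-0.4, -0.5, 0.3]
width: 85.8
```

Request:
drive_tool:
  commands:
    - {"xyz": [17.6, 10.6, 0], "dr": [0, 0, -0.628], "jaw": -1}
    - {"xyz": [17.6, 10.6, 0], "dr": [0, 0, -0.628], "jaw": -1}
    - {"xyz": [17.6, 10.6, 0], "dr": [0, 0, -0.628], "jaw": -1}
    - {"xyz": [17.6, 10.6, 0], "dr": [0, 0, -0.628], "jaw": -1}
    - {"xyz": [17.6, 10.6, 0], "dr": [0, 0, -0.628], "jaw": -1}

```text
time_s: 2.15
tcp_pos: [518.4, 151.5, 249.0]
orientation: [-0.0, 0.154, 0.988, 0.0]
contact_force: [-0.1, -0.8, -0.6]
width: 85.5
```

Run:
```python
from h import *
plan([(417,317.5,250,199.8)])
d=get_image("wrist"); np.savez("w2.npz",**d); cv2.imwrite("pics/w2.png",d["img"]);
```

```text
now [518.4 151.5 249. ] yaw 162.33 F [-0.1 -0.8 -0.6] w 85.5 t 2.15
(417, 317.5, 250, 199.8) xyz [14.7  12.74 -0.08] dr [ 0.001 -0.001 -0.654]
```

View pics/w2.png

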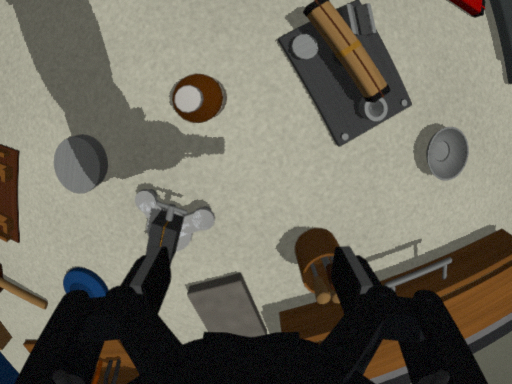

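Run:
```python
from h import *
d=dict(np.load("w2.npz"));P=cloud(d,True)
q=P[0:150,270:415].reshape(-1,3);k=q[(q[:,2]>56)&(q[:,2]<70)];print("clamp",len(k),yaw(k[:,:2]),np.median(k[:,2]))
for n,x0,x1,y0,y1,lo,hi in(("cone",355,392,95,125,30,40),("flat",288,322,30,64,19,30)):
    q=P[y0:y1,x0:x1].reshape(-1,3);k=q[(q[:,2]>lo)&(q[:,2]<hi)];print(n,len(k),cv2.minEnclosingCircle(k[:,:2].astype(np.float32)),k.mean(0).round(1))
s=(517.5,152,249.5,162.05) 
plan([(417,317.5,110,200)])
```

```text
clamp 2720 [416.  313.8 150.7  32.5  19.7] 62.82367184019637
cone 303 ((499.468994140625, 335.9171447753906), 21.815731048583984) [505.6 336.9  34.3]
flat 523 ((396.58935546875, 265.7273254394531), 18.331560134887695) [396.6 265.4  24. ]
now [518.7 150.1 249. ] yaw 162.21 F [ 0.5  1.2 -0.1] w 85.5 t 2.2
(417, 317.5, 110, 200) xyz [14.79 12.83 13.9 ] dr [-0.    -0.001 -0.66 ]
```

Request:
drive_tool:
  commands:
    - {"xyz": [14.6, 12.6, 8], "dr": [0, 0, -0.655], "jaw": -1}
    - {"xyz": [14.6, 12.6, 12.9], "dr": [0, 0, -0.655], "jaw": -1}
    - {"xyz": [14.6, 12.6, 12.9], "dr": [0, 0, -0.655], "jaw": -0.4}
    - {"xyz": [14.6, 12.6, 12.9], "dr": [0, 0, -0.655], "jaw": -0.2}
    - {"xyz": [14.6, 12.6, 12.9], "dr": [0, 0, -0.655], "jaw": -0.2}

```text
time_s: 2.7
tcp_pos: [418.3, 312.7, 118.3]
orientation: [-0.001, -0.17, 0.985, -0.001]
contact_force: [0.5, 0.9, -1.2]
width: 51.3
```

Request:
drive_tool:
  commands:
    - {"xyz": [0, 0, 0], "dr": [0, 0, 0], "jaw": -0.2}
    - {"xyz": [0, 0, 0], "dr": [0, 0, 0], "jaw": -0.2}

```text
time_s: 2.9
tcp_pos: [420.0, 312.2, 120.1]
orientation: [-0.0, -0.168, 0.986, -0.001]
contact_force: [-0.8, -0.3, -0.3]
width: 51.0
```

Run:
```python
from h import *
plan([(416.2,315,36,199.7)])
d=get_image("wrist"); np.savez("w3.npz",**d);P=cloud(d,True)
T=np.linalg.inv(d["camera_from_world"]);print(T[:3,3])
q=P.reshape(-1,3);k=q[(q[:,2]>57)&(q[:,2]<68)&(np.hypot(q[:,0]-416,q[:,1]-315)<90)];print(len(k),yaw(k[:,:2]),np.median(k[:,2]))
cv2.imwrite("pics/w3.png",d["img"])
```

```text
now [420.  312.2 120.1] yaw -160.71 F [-0.8 -0.3 -0.3] w 51.0 t 2.9
(416.2, 315, 36, 199.7) xyz [0.26 0.4  8.41] dr [-0.001 -0.001 -0.007]
[343.50947552 285.13469193 298.71111408]
6289 [415.2 314.2 149.7  32.4  19.5] 63.03600691220356
```

View pics/w3.png

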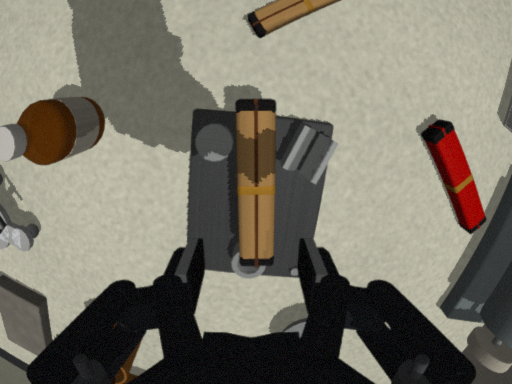

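Wrist view: clamp centred between the jaws, middle band at px (256,190), base below, cone at (248,262). Measures 149.7 × 32.4, so it is the right one. Going down to grip.

Request:
drive_tool:
  commands:
    - {"xyz": [0.35, 0.35, 4], "dr": [0, 0, -0.007], "jaw": -0.2}
    - {"xyz": [0.35, 0.35, 7], "dr": [0, 0, -0.007], "jaw": -0.2}
    - {"xyz": [0.35, 0.35, 8.2], "dr": [0, 0, -0.007], "jaw": -0.2}
    - {"xyz": [0.35, 0.35, 8.2], "dr": [0, 0, -0.007], "jaw": -0.2}

```text
time_s: 3.35
tcp_pos: [415.4, 314.4, 37.9]
orientation: [-0.001, -0.171, 0.985, -0.0]
contact_force: [0.1, -0.8, -0.1]
width: 51.0
```

Request:
drive_tool:
  commands:
    - {"xyz": [0, 0, 0], "dr": [0, 0, 0], "jaw": 1}
    - {"xyz": [0, 0, 0], "dr": [0, 0, 0], "jaw": 1}
    - {"xyz": [0, 0, 0], "dr": [0, 0, 0], "jaw": 1}
    - {"xyz": [0, 0, 0], "dr": [0, 0, 0], "jaw": 1}
    - {"xyz": [0, 0, 0], "dr": [0, 0, 0], "jaw": 1}
  force: 40

```text
time_s: 3.85
tcp_pos: [415.0, 315.9, 38.9]
orientation: [0.0, -0.173, 0.985, 0.0]
contact_force: [0.3, 0.7, -0.5]
width: 0.3
```

Request:
drive_tool:
  commands:
    - {"xyz": [0, 0, -2], "dr": [0, 0, 0], "jaw": 1}
    - {"xyz": [0, 0, -6], "dr": [0, 0, 0], "jaw": 1}
    - {"xyz": [0, 0, -11], "dr": [0, 0, 0], "jaw": 1}
    - {"xyz": [0, 0, -15], "dr": [0, 0, 0], "jaw": 1}
    - {"xyz": [0, 0, -18], "dr": [0, 0, 0], "jaw": 1}

```text
time_s: 4.35
tcp_pos: [415.1, 316.0, 221.6]
orientation: [0.001, -0.173, 0.985, 0.0]
contact_force: [1.4, -0.3, -0.3]
width: 0.2
```

Run:
```python
from h import *
plan([(520,150,220,170),(540,-56,220,157),(500,-220,220,150),(430.3,-338.6,150,145.1)])
d=get_image("wrist"); np.savez("w4.npz",**d);P=cloud(d,True)
s=telemetry.sense()["tcp_pos"]
q=P.reshape(-1,3);r=np.hypot(q[:,0]-s[0],q[:,1]-s[1])
k=q[(q[:,2]>s[2]+5)&(q[:,2]<s[2]+50)&(r<95)];print(len(k),np.median(k[:,2]),np.percentile(k[:,2],[10,50,90]))
cv2.imwrite("pics/w4.png",d["img"])
```

```text
now [415.1 316.  221.6] yaw -160.09 F [ 1.4 -0.3 -0.3] w 0.2 t 4.35
(520, 150, 220, 170) xyz [ -4.21 -19.18   0.16] dr [0.001 0.003 0.522]
(540, -56, 220, 157) xyz [ -5.55 -19.94  -0.  ] dr [ 0.    -0.     0.227]
(500, -220, 220, 150) xyz [ -2.73 -16.66  -0.  ] dr [-0.    -0.     0.122]
(430.3, -338.6, 150, 145.1) xyz [  0.11 -13.76   7.  ] dr [ 0.    -0.     0.086]
615 269.91965412097915 [263.88797731 269.91965412 274.30486306]
```

View pics/w4.png

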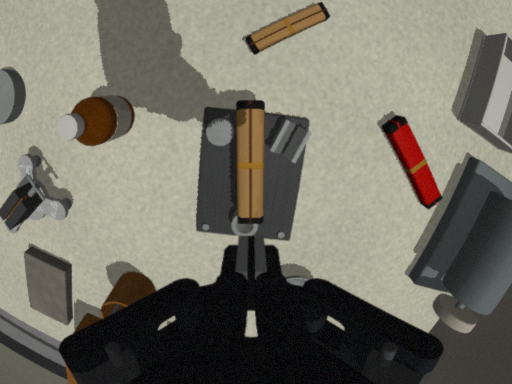

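Wrist view: the jaws are shut (tips at px (250,237)) and the clamp still lies on the base, so the grip missed. I check the clamp's position and where the TCP projects.

```bash
cat >> h.py <<'E'
def proj(d,p):
    T=d["camera_from_world"];K=d["camera_matrix"];c=np.atleast_2d(p)@T[:3,:3].T+T[:3,3]
    x=c*[1,-1,-1];n=np.hypot(x[:,0],x[:,1]);a=np.arctan2(n,x[:,2])/np.maximum(n,1e-9)
    return np.stack([K[0,0]*x[:,0]*a+K[0,2],K[1,1]*x[:,1]*a+K[1,2]],-1).round(1)
E
python3 - <<'E'
from h import *
d=dict(np.load("w4.npz"));P=cloud(d,True)
q=P.reshape(-1,3);k=q[(q[:,2]>55)&(q[:,2]<70)&(np.hypot(q[:,0]-416,q[:,1]-315)<90)];print("clamp now",len(k),yaw(k[:,:2]),np.median(k[:,2]))
print("tcp proj",proj(d,[[415.1,316,221.6],[415.1,316,240]]))
d3=dict(np.load("w3.npz"));print("w3 tcp proj",proj(d3,[420,312.2,120.1]))
for v in range(215,260,6): print(v,P[v,244:258:4].round(0).tolist())
P3=cloud(d3,True);k=P3[235:310,160:215].reshape(-1,3);k=k[k[:,2]>90];print(k[k[:,2].argsort()[:5]].round(0));k=P3[235:310,290:340].reshape(-1,3);k=k[k[:,2]>90];print(k[k[:,2].argsort()[:5]].round(0))
E
```

```text
clamp now 3323 [415.8 314.2 149.6  32.2  19.6] 63.02659813051497
tcp proj [[251.7 222.6]
 [251.8 235.3]]
w3 tcp proj [[251.7 222.6]]
215 [[477.0, 329.0, 64.0], [475.0, 333.0, 63.0], [474.0, 338.0, 63.0], [472.0, 343.0, 63.0]]
221 [[485.0, 332.0, 63.0], [483.0, 336.0, 64.0], [481.0, 341.0, 63.0], [479.0, 345.0, 64.0]]
227 [[509.0, 339.0, 27.0], [507.0, 344.0, 28.0], [502.0, 348.0, 34.0], [499.0, 353.0, 36.0]]
233 [[514.0, 341.0, 34.0], [512.0, 346.0, 34.0], [510.0, 351.0, 35.0], [519.0, 361.0, 11.0]]
239 [[407.0, 309.0, 264.0], [406.0, 311.0, 264.0], [405.0, 312.0, 265.0], [405.0, 314.0, 264.0]]
245 [[406.0, 309.0, 272.0], [405.0, 310.0, 272.0], [405.0, 312.0, 272.0], [404.0, 314.0, 272.0]]
251 [[406.0, 309.0, 278.0], [406.0, 311.0, 277.0], [405.0, 312.0, 278.0], [404.0, 314.0, 278.0]]
257 [[406.0, 309.0, 283.0], [406.0, 311.0, 283.0], [405.0, 312.0, 283.0], [404.0, 314.0, 283.0]]
[[426. 287. 159.]
 [430. 288. 160.]
 [428. 287. 160.]
 [427. 287. 160.]
 [427. 287. 160.]]
[[410. 335. 159.]
 [411. 335. 159.]
 [409. 335. 159.]
 [412. 336. 159.]
 [414. 337. 160.]]
```

Run:
```python
from h import *
s=telemetry.sense()["tcp_pos"]
d=get_image("scene");P=cloud(d);q=P.reshape(-1,3)
k=q[(np.hypot(q[:,0]-s[0],q[:,1]-s[1])<30)&(q[:,2]>110)];z=np.sort(k[:,2]);print(s,len(k),z[:12].round(0)); print(k[k[:,2].argsort()[:8]].round(0))
```

```text
[416.2275891  316.61206015 225.54068206] 613 [264. 264. 265. 265. 268. 268. 268. 268. 269. 270. 270. 271.]
[[423. 324. 264.]
 [427. 319. 264.]
 [422. 327. 265.]
 [427. 322. 265.]
 [425. 313. 268.]
 [418. 332. 268.]
 [425. 321. 268.]
 [420. 329. 268.]]
```

Both cameras put the real fingertips about 39 mm above the reported TCP (xy agrees), so the grip closed above the clamp. I go back down and measure the tips against the clamp top directly.

Request:
drive_tool:
  commands:
    - {"xyz": [0, 0, 5], "dr": [0, 0, 0], "jaw": -0.2}
    - {"xyz": [0, 0, 10], "dr": [0, 0, 0], "jaw": -0.2}
    - {"xyz": [0, 0, 14], "dr": [0, 0, 0], "jaw": -0.2}
    - {"xyz": [0, 0, 16], "dr": [0, 0, 0], "jaw": -0.2}
    - {"xyz": [0, 0, 16], "dr": [0, 0, 0], "jaw": -0.2}

```text
time_s: 4.95
tcp_pos: [412.6, 314.5, 55.1]
orientation: [-0.003, -0.173, 0.985, -0.001]
contact_force: [-0.5, -0.7, -0.1]
width: 51.2
```

Request:
drive_tool:
  commands:
    - {"xyz": [0, 0, 0], "dr": [0, 0, 0], "jaw": -0.2}
    - {"xyz": [0, 0, 0], "dr": [0, 0, 0], "jaw": -0.2}

```text
time_s: 5.15
tcp_pos: [415.7, 316.2, 59.8]
orientation: [0.001, -0.173, 0.985, 0.0]
contact_force: [0.3, 0.8, 0.4]
width: 51.0
```

```bash
cat >> h.py <<'E'
def tips(d):
    "lowest finger depth points each side, world"
    P=cloud(d,True);s=telemetry.sense()["tcp_pos"]
    for a,b in((150,250),(252,350)):
        q=P[225:320,a:b].reshape(-1,3);r=np.hypot(q[:,0]-s[0],q[:,1]-s[1]);k=q[(r<50)&(q[:,2]>s[2]+25)&(q[:,2]<s[2]+80)]
        z=np.sort(k[:,2]);print("tip z",z[:3].round(1),"n",len(k),"minus tcp",(z[:20].mean()-s[2]).round(1))
E
python3 - <<'E'
from h import *
plan([(416,315.5,-3,199.7)])
d=get_image("wrist");tips(d);tips(dict(np.load("w3.npz")))
print(telemetry.sense()["tcp_pos"])
E
```

```text
now [415.7 316.2  59.8] yaw -160.1 F [0.3 0.8 0.4] w 51.0 t 5.15
(416, 315.5, -3, 199.7) xyz [ 0.   -0.08  6.28] dr [0.    0.002 0.003]
tip z [98.7 99.2 99.2] n 1629 minus tcp 40.5
tip z [98.6 98.6 99.3] n 1636 minus tcp 40.3
tip z [] n 0 minus tcp nan
tip z [] n 0 minus tcp nan
[415.73375998 316.18350484  59.90339814]h.py:45: RuntimeWarning: Mean of empty slice.
  z=np.sort(k[:,2]);print("tip z",z[:3].round(1),"n",len(k),"minus tcp",(z[:20].mean()-s[2]).round(1))
  ret = ret.dtype.type(ret / rcount)
```

Request:
drive_tool:
  commands:
    - {"xyz": [0, 0, 3], "dr": [0, 0, 0], "jaw": -0.2}
    - {"xyz": [0, 0, 5], "dr": [0, 0, 0], "jaw": -0.2}
    - {"xyz": [0, 0, 6], "dr": [0, 0, 0], "jaw": -0.2}
    - {"xyz": [0, 0, 6], "dr": [0, 0, 0], "jaw": -0.2}
    - {"xyz": [0, 0, 6], "dr": [0, 0, 0], "jaw": -0.2}

```text
time_s: 5.7
tcp_pos: [415.5, 316.0, -0.5]
orientation: [0.001, -0.173, 0.985, 0.0]
contact_force: [0.2, -0.1, 1.1]
width: 50.8
```

Request:
drive_tool:
  commands:
    - {"xyz": [0, 0, 0], "dr": [0, 0, 0], "jaw": 1}
    - {"xyz": [0, 0, 0], "dr": [0, 0, 0], "jaw": 1}
    - {"xyz": [0, 0, 0], "dr": [0, 0, 0], "jaw": 1}
    - {"xyz": [0, 0, 0], "dr": [0, 0, 0], "jaw": 1}
    - {"xyz": [0, 0, 0], "dr": [0, 0, 0], "jaw": 1}
  force: 40

```text
time_s: 6.2
tcp_pos: [415.6, 316.1, -0.3]
orientation: [0.001, -0.173, 0.985, 0.0]
contact_force: [-1.7, 0.4, 6.5]
width: 31.4
```

Request:
drive_tool:
  commands:
    - {"xyz": [0, 0, -3], "dr": [0, 0, 0], "jaw": 1}
    - {"xyz": [0, 0, -8], "dr": [0, 0, 0], "jaw": 1}
    - {"xyz": [0, 0, -13], "dr": [0, 0, 0], "jaw": 1}
    - {"xyz": [0, 0, -18], "dr": [0, 0, 0], "jaw": 1}
    - {"xyz": [0, 0, -18], "dr": [0, 0, 0], "jaw": 1}

```text
time_s: 6.7
tcp_pos: [417.3, 317.1, 185.6]
orientation: [0.005, -0.173, 0.985, 0.002]
contact_force: [0.6, 0.8, -1.0]
width: 31.3
```

Run:
```python
from h import *
plan([(520,150,180,170),(540,-56,180,157),(500,-220,180,150),(430.3,-338.6,150,145.1)])
d=get_image("wrist"); np.savez("w5.npz",**d);P=cloud(d,True)
q=P.reshape(-1,3);k=q[(q[:,2]>5)&(q[:,2]<20)&(np.hypot(q[:,0]-440,q[:,1]-315)<140)];print("plate",yaw(k[:,:2]))
cv2.imwrite("pics/w5.png",d["img"])
```

```text
now [417.3 317.1 185.6] yaw -160.1 F [ 0.6  0.8 -1. ] w 31.3 t 6.7
(520, 150, 180, 170) xyz [ -3.96 -19.21   0.57] dr [0.004 0.01  0.522]
(540, -56, 180, 157) xyz [ -5.55 -19.94  -0.  ] dr [ 0.    -0.     0.227]
(500, -220, 180, 150) xyz [ -2.73 -16.66  -0.  ] dr [-0.    -0.     0.122]
(430.3, -338.6, 150, 145.1) xyz [  0.11 -13.76   3.  ] dr [ 0.    -0.     0.086]
plate [443.4 323.3 179.1 140.8  13.5]
```

View pics/w5.png

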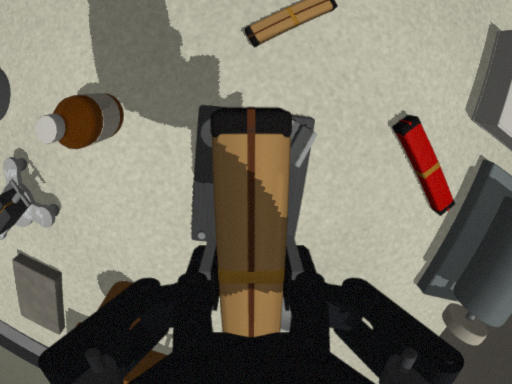

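The clamp is held at its band between the jaws. On to the rest.

Request:
drive_tool:
  commands:
    - {"xyz": [-4.1, -19.2, 0], "dr": [0, 0, 0.522], "jaw": 1}
    - {"xyz": [-4.1, -19.2, 0], "dr": [0, 0, 0.522], "jaw": 1}
    - {"xyz": [-4.1, -19.2, 0], "dr": [0, 0, 0.522], "jaw": 1}
    - {"xyz": [-4.1, -19.2, 0], "dr": [0, 0, 0.522], "jaw": 1}
    - {"xyz": [-4.1, -19.2, 0], "dr": [0, 0, 0.522], "jaw": 1}

```text
time_s: 7.25
tcp_pos: [520.7, 144.7, 176.6]
orientation: [-0.001, 0.091, 0.996, -0.001]
contact_force: [0.6, 0.7, -1.5]
width: 31.5
```

Request:
drive_tool:
  commands:
    - {"xyz": [-5.5, -19.9, 0], "dr": [0, 0, 0.227], "jaw": 1}
    - {"xyz": [-5.5, -19.9, 0], "dr": [0, 0, 0.227], "jaw": 1}
    - {"xyz": [-5.5, -19.9, 0], "dr": [0, 0, 0.227], "jaw": 1}
    - {"xyz": [-5.5, -19.9, 0], "dr": [0, 0, 0.227], "jaw": 1}
    - {"xyz": [-5.5, -19.9, 0], "dr": [0, 0, 0.227], "jaw": 1}

```text
time_s: 7.75
tcp_pos: [538.0, -60.7, 176.9]
orientation: [-0.001, 0.202, 0.979, -0.0]
contact_force: [0.3, -0.2, -1.2]
width: 31.2
```

Request:
drive_tool:
  commands:
    - {"xyz": [-2.7, -16.7, 0], "dr": [0, 0, 0.122], "jaw": 1}
    - {"xyz": [-2.7, -16.7, 0], "dr": [0, 0, 0.122], "jaw": 1}
    - {"xyz": [-2.7, -16.7, 0], "dr": [0, 0, 0.122], "jaw": 1}
    - {"xyz": [-2.7, -16.7, 0], "dr": [0, 0, 0.122], "jaw": 1}

```text
time_s: 8.15
tcp_pos: [496.4, -223.3, 177.2]
orientation: [-0.001, 0.26, 0.966, -0.0]
contact_force: [0.1, -1.1, -0.8]
width: 31.6
```

Request:
drive_tool:
  commands:
    - {"xyz": [0.1, -13.8, 3], "dr": [0, 0, 0.086], "jaw": 1}
    - {"xyz": [0.1, -13.8, 3], "dr": [0, 0, 0.086], "jaw": 1}
    - {"xyz": [0.1, -13.8, 3], "dr": [0, 0, 0.086], "jaw": 1}
    - {"xyz": [0.1, -13.8, 3], "dr": [0, 0, 0.086], "jaw": 1}
    - {"xyz": [0.1, -13.8, 3], "dr": [0, 0, 0.086], "jaw": 1}

```text
time_s: 8.65
tcp_pos: [427.2, -339.3, 147.3]
orientation: [-0.001, 0.301, 0.954, 0.001]
contact_force: [0.6, -0.1, -1.7]
width: 31.3
```

Request:
drive_tool:
  commands:
    - {"xyz": [0, 0, 4], "dr": [0, 0, 0], "jaw": 1}
    - {"xyz": [0, 0, 8], "dr": [0, 0, 0], "jaw": 1}
    - {"xyz": [0, 0, 10], "dr": [0, 0, 0], "jaw": 1}
    - {"xyz": [0, 0, 10], "dr": [0, 0, 0], "jaw": 1}
    - {"xyz": [0, 0, 10], "dr": [0, 0, 0], "jaw": 1}

```text
time_s: 9.15
tcp_pos: [428.8, -338.7, 49.1]
orientation: [0.0, 0.299, 0.954, 0.0]
contact_force: [0.5, -0.1, 0.1]
width: 31.2
```

Run:
```python
from h import *
d=get_image("wrist"); np.savez("w6.npz",**d)
plan([(430.3,-338.6,5,145.1)])
P=cloud(d,True);s=telemetry.sense()["tcp_pos"]
hsv=cv2.cvtColor(d["img"],cv2.COLOR_BGR2HSV)
q=P[:300].reshape(-1,3);sat=hsv[:300].reshape(-1,3)
for n,lo,hi in(("board",3,12),("cheek",29,40),("clamp",75,130)):
    k=q[(q[:,2]>lo)&(q[:,2]<hi)&(np.hypot(q[:,0]-430,q[:,1]+338)<115)&(sat[:,1]>70)];print(n,len(k),yaw(k[:,:2]),np.median(k[:,2]).round(1))
cv2.imwrite("pics/w6.png",d["img"])
```

```text
now [ 429.1 -339.4   49.8] yaw 145.14 F [ 0.2 -0.5 -1.1] w 31.1 t 9.2
(430.3, -338.6, 5, 145.1) xyz [-0.05  0.14  4.48] dr [-0.     0.002  0.001]
board 6218 [ 429.4 -337.8  197.4   83.8  144.9] 7.1
cheek 748 [ 385.  -306.8   68.3   24.2   55.1] 33.0
clamp 13234 [ 402.4 -328.4   95.8   68.2  161.4] 112.4
```

View pics/w6.png

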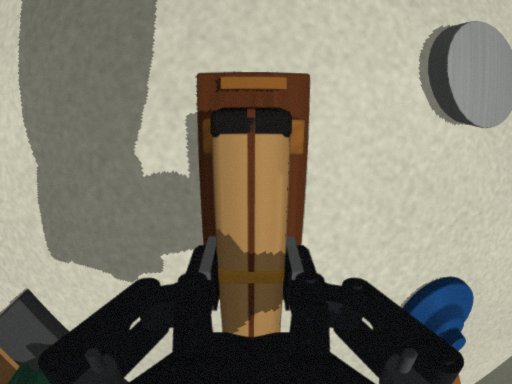

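The clamp hangs centred over the rest (board px 197–310, clamp px 212–292). Lowering.

Request:
drive_tool:
  commands:
    - {"xyz": [-0.05, 0.12, 2.5], "dr": [0, 0, 0], "jaw": 1}
    - {"xyz": [-0.05, 0.12, 4.5], "dr": [0, 0, 0], "jaw": 1}
    - {"xyz": [-0.05, 0.12, 5.8], "dr": [0, 0, 0], "jaw": 1}
    - {"xyz": [-0.05, 0.12, 6.5], "dr": [0, 0, 0], "jaw": 1}
    - {"xyz": [-0.05, 0.12, 6.8], "dr": [0, 0, 0], "jaw": 1}

```text
time_s: 9.7
tcp_pos: [429.6, -339.2, -18.9]
orientation: [0.001, 0.3, 0.954, -0.0]
contact_force: [0.5, 0.4, -1.5]
width: 31.5
```

Request:
drive_tool:
  commands:
    - {"xyz": [0, 0, 0.1], "dr": [0, 0, 0], "jaw": 1}
    - {"xyz": [0, 0, 0.1], "dr": [0, 0, 0], "jaw": 1}

```text
time_s: 9.9
tcp_pos: [429.5, -339.3, -19.8]
orientation: [0.001, 0.3, 0.954, -0.0]
contact_force: [0.5, 0.4, -2.1]
width: 31.2
```

Request:
drive_tool:
  commands:
    - {"xyz": [0, 0, 0.1], "dr": [0, 0, 0], "jaw": 1}
    - {"xyz": [0, 0, 0.1], "dr": [0, 0, 0], "jaw": -0.3}
    - {"xyz": [0, 0, 0.1], "dr": [0, 0, 0], "jaw": -0.3}
    - {"xyz": [0, 0, 0.1], "dr": [0, 0, 0], "jaw": -0.3}
    - {"xyz": [0, 0, 0.1], "dr": [0, 0, 0], "jaw": -0.3}

```text
time_s: 10.4
tcp_pos: [429.1, -339.0, -21.5]
orientation: [0.0, 0.3, 0.954, -0.0]
contact_force: [-0.1, -0.0, 0.3]
width: 55.3
```

Request:
drive_tool:
  commands:
    - {"xyz": [0, 0, -3], "dr": [0, 0, 0], "jaw": -0.3}
    - {"xyz": [0, 0, -8], "dr": [0, 0, 0], "jaw": -0.3}
    - {"xyz": [0, 0, -13], "dr": [0, 0, 0], "jaw": -0.3}
    - {"xyz": [0, 0, -18], "dr": [0, 0, 0], "jaw": -0.3}
    - {"xyz": [0, 0, -18], "dr": [0, 0, 0], "jaw": -0.3}

```text
time_s: 10.9
tcp_pos: [431.1, -341.1, 165.3]
orientation: [0.005, 0.3, 0.954, -0.003]
contact_force: [-0.4, -0.8, -0.7]
width: 55.4
```

Run:
```python
from h import *
d=get_image("wrist"); np.savez("w7.npz",**d)
P=cloud(d,True);q=P[:240].reshape(-1,3);r=np.hypot(q[:,0]-430,q[:,1]+338)
for n,lo,hi,rr in(("board",3,12,115),("clamp",39.5,50,85)):
    k=q[(q[:,2]>lo)&(q[:,2]<hi)&(r<rr)];print(n,len(k),yaw(k[:,:2]),np.percentile(k[:,2],[10,50,90]).round(1))
plan([(520,-160,170,145),(588,3,130,144)])
```

```text
board 5448 [ 430.  -338.3  198.6   84.6  144.8] [6.1 7.1 8.1]
clamp 4103 [ 428.5 -339.2  150.1   32.1  144.8] [41.8 43.1 44. ]
now [ 430.3 -340.3  162. ] yaw 145.07 F [-0.6 -0.  -0.5] w 55.3 t 10.95
(520, -160, 170, 145) xyz [ 2.96 19.91 -0.85] dr [-0.001  0.007  0.001]
(588, 3, 130, 144) xyz [ 3.78 17.25  4.  ] dr [ 0.    -0.     0.017]
```

Clamp is at rest in the saddles (0.7 mm along, 1.6 mm across, top at 44 mm after bias). Now the stage.

Request:
drive_tool:
  commands:
    - {"xyz": [3, 19.9, -0.8], "dr": [0, 0, 0], "jaw": -0.2}
    - {"xyz": [3, 19.9, -0.8], "dr": [0, 0, 0], "jaw": -0.2}
    - {"xyz": [3, 19.9, -0.8], "dr": [0, 0, 0], "jaw": -0.2}
    - {"xyz": [3, 19.9, -0.8], "dr": [0, 0, 0], "jaw": -0.2}
    - {"xyz": [3, 19.9, -0.8], "dr": [0, 0, 0], "jaw": -0.2}

```text
time_s: 11.45
tcp_pos: [519.6, -153.6, 165.4]
orientation: [-0.001, 0.298, 0.955, 0.001]
contact_force: [-0.1, 0.6, 0.3]
width: 51.6
```

Request:
drive_tool:
  commands:
    - {"xyz": [3.8, 17.2, 4], "dr": [0, 0, 0.017], "jaw": -0.2}
    - {"xyz": [3.8, 17.2, 4], "dr": [0, 0, 0.017], "jaw": -0.2}
    - {"xyz": [3.8, 17.2, 4], "dr": [0, 0, 0.017], "jaw": -0.2}
    - {"xyz": [3.8, 17.2, 4], "dr": [0, 0, 0.017], "jaw": -0.2}
    - {"xyz": [3.8, 17.2, 4], "dr": [0, 0, 0.017], "jaw": -0.2}

```text
time_s: 11.95
tcp_pos: [585.5, 7.3, 123.8]
orientation: [-0.002, 0.306, 0.952, -0.0]
contact_force: [-0.1, -0.7, -0.2]
width: 51.1
```

Request:
drive_tool:
  commands:
    - {"xyz": [0, 0, 0], "dr": [0, 0, 0], "jaw": -0.2}

```text
time_s: 12.05
tcp_pos: [585.2, 4.5, 125.1]
orientation: [-0.001, 0.308, 0.952, -0.0]
contact_force: [-0.0, -0.0, 0.5]
width: 51.0
```

Run:
```python
from h import *
d=get_image("wrist"); np.savez("w8.npz",**d)
P=cloud(d,True);q=P[:240].reshape(-1,3);r=np.hypot(q[:,0]-588,q[:,1]-3)
for n,lo,hi,rr in(("block",78,94,60),("plate",30,42,125)):
    k=q[(q[:,2]>lo)&(q[:,2]<hi)&(r<rr)];print(n,len(k),yaw(k[:,:2]),np.percentile(k[:,2],[5,50,95]).round(1))
plan([(588.5,3,8,144)])
cv2.imwrite("pics/w8.png",d["img"])
```

```text
block 3397 [5.858e+02 1.000e-01 6.220e+01 3.600e+01 1.443e+02] [80.1 86.9 88. ]
plate 3862 [564.8   9.  115.7 109.1 104.3] [35.6 36.9 38.1]
now [585.3   3.7 125.6] yaw 144.09 F [-0.7 -0.5  0.2] w 51.3 t 12.1
(588.5, 3, 8, 144) xyz [-0.32  0.15 11.76] dr [-0.001 -0.001  0.002]
```

View pics/w8.png

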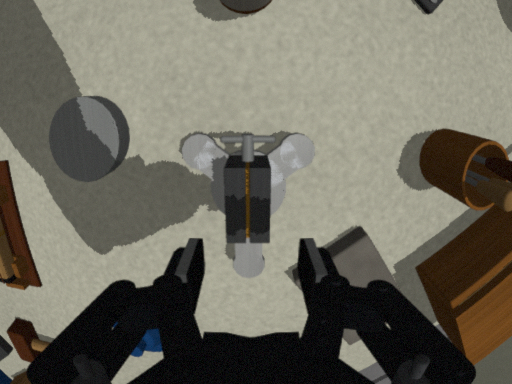

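Wrist view: stage below the jaws, block px (225–270, 155–243), nose at (248,262) towards tool −x, tips well clear of the brick. Descending to grip.

Request:
drive_tool:
  commands:
    - {"xyz": [-0.25, 0, 4], "dr": [0, 0, 0], "jaw": -0.2}
    - {"xyz": [-0.25, 0, 8], "dr": [0, 0, 0], "jaw": -0.2}
    - {"xyz": [-0.25, 0, 10.5], "dr": [0, 0, 0], "jaw": -0.2}
    - {"xyz": [-0.25, 0, 11.5], "dr": [0, 0, 0], "jaw": -0.2}
    - {"xyz": [-0.25, 0, 11.5], "dr": [0, 0, 0], "jaw": -0.2}

```text
time_s: 12.6
tcp_pos: [587.0, 1.6, 10.7]
orientation: [-0.001, 0.309, 0.951, -0.0]
contact_force: [0.6, -0.2, 0.7]
width: 51.1
```

Request:
drive_tool:
  commands:
    - {"xyz": [0, 0, 0], "dr": [0, 0, 0], "jaw": 1}
    - {"xyz": [0, 0, 0], "dr": [0, 0, 0], "jaw": 1}
    - {"xyz": [0, 0, 0], "dr": [0, 0, 0], "jaw": 1}
    - {"xyz": [0, 0, 0], "dr": [0, 0, 0], "jaw": 1}
    - {"xyz": [0, 0, 0], "dr": [0, 0, 0], "jaw": 1}
  force: 70

```text
time_s: 13.1
tcp_pos: [588.8, 2.0, 13.0]
orientation: [0.001, 0.308, 0.951, -0.0]
contact_force: [-1.8, -3.2, 7.0]
width: 35.1
```

Request:
drive_tool:
  commands:
    - {"xyz": [0, 0, -1], "dr": [0, 0, 0], "jaw": 1}
    - {"xyz": [0, 0, -4], "dr": [0, 0, 0], "jaw": 1}
    - {"xyz": [0, 0, -8], "dr": [0, 0, 0], "jaw": 1}
    - {"xyz": [0, 0, -12], "dr": [0, 0, 0], "jaw": 1}
    - {"xyz": [0, 0, -16], "dr": [0, 0, 0], "jaw": 1}

```text
time_s: 13.6
tcp_pos: [587.1, 3.2, 173.3]
orientation: [-0.0, 0.308, 0.951, 0.0]
contact_force: [0.8, -0.3, -5.2]
width: 35.2
```

Request:
drive_tool:
  commands:
    - {"xyz": [0, 0, -2], "dr": [0, 0, 0], "jaw": 1}
    - {"xyz": [0, 0, -2], "dr": [0, 0, 0], "jaw": 1}

```text
time_s: 13.8
tcp_pos: [588.9, 2.9, 194.9]
orientation: [0.002, 0.308, 0.951, 0.001]
contact_force: [0.5, -0.6, -4.5]
width: 35.1
```

Run:
```python
from h import *
plan([(545,160,190,168)])
for n in("w3","w4","w5"):
    d=dict(np.load(n+".npz"));P=cloud(d,True);q=P.reshape(-1,3);r=np.hypot(q[:,0]-444,q[:,1]-322)
    k=q[(q[:,2]>6)&(q[:,2]<16)&(r<120)];print(n,"plate",yaw(k[:,:2]))
    for m,x,y,lo,hi in(("cone",502,337,31,40),("flat",396,266,20,29),("groove",374,353,31,40)):
        k=q[(q[:,2]>lo)&(q[:,2]<hi)&(np.hypot(q[:,0]-x,q[:,1]-y)<27)]
        if len(k)>20:print(m,len(k),cv2.minEnclosingCircle(k[:,:2].astype(np.float32)),np.median(k,0).round(1),yaw(k[:,:2]))
d=get_image("wrist"); np.savez("w9.npz",**d)
P=cloud(d,True); s=telemetry.sense()["tcp_pos"]
k=P.reshape(-1,3);k=k[(np.hypot(k[:,0]-s[0],k[:,1]-s[1])<110)&(k[:,2]>s[2]-20)&(k[:,2]<s[2]+100)]
print(s,np.histogram(k[:,2]-s[2],bins=range(-20,101,10)))
```

```text
now [588.9   2.9 194.9] yaw 144.12 F [ 0.5 -0.6 -4.5] w 35.1 t 13.8
(545, 160, 190, 168) xyz [12.76 10.15  0.46] dr [ 0.002  0.005 -0.417]
w3 plate [443.9 323.5 180.2 140.8  13.4]
cone 358 ((502.4237976074219, 337.26312255859375), 18.369884490966797) [510.4 336.4  34.9] [508.  336.2  35.8  25.4  76.9]
flat 1084 ((395.5426940917969, 265.4999694824219), 18.23069953918457) [395.5 266.1  24.2] [395.6 265.8  34.9  34.8 168.6]
groove 859 ((374.1683349609375, 353.0918273925781), 26.952112197875977) [374.9 361.5  34.7] [375.4 353.6  43.8  37.1 172.7]
w4 plate [444.  323.7 180.7 140.6  13.5]
cone 241 ((502.6712341308594, 337.2362060546875), 18.25904083251953) [509.3 335.9  34.9] [507.1 337.   35.7  26.7  87.3]
flat 617 ((396.1444396972656, 266.3113098144531), 18.130218505859375) [395.9 266.5  24.1] [396.4 266.2  35.8  34.8  17.7]
groove 459 ((374.7680358886719, 353.72607421875), 26.84145736694336) [374.9 362.4  34.7] [375.4 353.6  43.3  36.9 173.1]
w5 plate [443.4 323.3 179.1 140.8  13.5]
flat 211 ((399.03558349609375, 259.4646301269531), 16.510868072509766) [401.4 255.7  24.2] [400.4 255.5  32.9  12.   19.5]
groove 303 ((374.5520324707031, 354.03399658203125), 25.880796432495117) [375.1 366.7  34.7] [370.2 364.   51.6  27.3  23.9]
[588.0558705    2.94564626 192.35200999] (array([   0,    0,    0,  250, 8484,  284,  532, 3040, 1906, 9390, 1590,
       4746]), array([-20, -10,   0,  10,  20,  30,  40,  50,  60,  70,  80,  90, 100]))
```

```bash
cat >> h.py <<'E'
def inhand(d,hz=None):
    s=telemetry.sense();o=s["orientation"];r=R.from_quat([o[1],o[2],o[3],o[0]]);p=s["tcp_pos"]
    q=cloud(d,True).reshape(-1,3);t=r.inv().apply(q-p)  # tool frame
    st=np.stack([-t[:,0],t[:,1],-t[:,2]],-1)            # stage-like axes x nose,y left?,z up
    pl=st[(abs(st[:,2]-24)<4)&(np.hypot(st[:,0],st[:,1])<100)]
    bl=st[(abs(st[:,2]-74)<4)&(np.hypot(st[:,0],st[:,1])<45)]
    print("tcp",p.round(1),"plate z",np.median(pl[:,2]).round(2),"block z",np.median(bl[:,2]).round(2),"block",bl.min(0).round(1),bl.max(0).round(1))
    for sg in(1,-1):
        a=pl[pl[:,1]*sg>30];print("arm",sg,len(a),"x",a[:,0].min().round(1),a[:,0].max().round(1),"y",a[:,1].min().round(1),a[:,1].max().round(1),"z",np.median(a[:,2]).round(2),cv2.minEnclosingCircle(a[:,:2].astype(np.float32)))
    return st
E
python3 - <<'E'
from h import *
inhand(dict(np.load("w9.npz")))
E
```

```text
tcp [588.1   2.9 192.4] plate z 26.32 block z 76.31 block [-31.8 -31.   70. ] [29.3 31.3 78. ]
arm 1 3157 x -51.2 6.2 y 30.0 61.9 z 26.29 ((-22.25044822692871, 41.627464294433594), 29.208480834960938)
arm -1 3107 x -51.5 6.1 y -61.4 -30.0 z 26.37 ((-22.56218147277832, -40.21843719482422), 29.236064910888672)
```

Base fit from the seats and plate: hub (419.6, 317.7), yaw 13.45°, with cone, flat and groove all within 0.5 mm of their predicted spots. In the hand the stage is level and about 0.8 mm nose-ward. Travelling.

Request:
drive_tool:
  commands:
    - {"xyz": [12.8, 10.1, 0], "dr": [0, 0, -0.417], "jaw": 1}
    - {"xyz": [12.8, 10.1, 0], "dr": [0, 0, -0.417], "jaw": 1}
    - {"xyz": [12.8, 10.1, 0], "dr": [0, 0, -0.417], "jaw": 1}
    - {"xyz": [12.8, 10.1, 0], "dr": [0, 0, -0.417], "jaw": 1}
    - {"xyz": [12.8, 10.1, 0], "dr": [0, 0, -0.417], "jaw": 1}

```text
time_s: 14.35
tcp_pos: [541.6, 161.7, 189.6]
orientation: [-0.002, 0.103, 0.995, -0.0]
contact_force: [0.3, 0.2, -5.0]
width: 35.3
```

Request:
drive_tool:
  commands:
    - {"xyz": [0, 0, 0], "dr": [0, 0, 0], "jaw": 1}
    - {"xyz": [0, 0, 0], "dr": [0, 0, 0], "jaw": 1}

```text
time_s: 14.55
tcp_pos: [543.4, 158.5, 190.6]
orientation: [-0.001, 0.105, 0.994, -0.0]
contact_force: [-0.7, -0.1, -5.4]
width: 35.4
```

Run:
```python
from h import *
plan([(418.8,317.5,170,193.45)])
```

```text
now [543.4 158.5 190.6] yaw 167.9 F [-0.7 -0.1 -5.4] w 35.4 t 14.55
(418.8, 317.5, 170, 193.45) xyz [15.51 12.93  2.07] dr [-0.    -0.001 -0.446]
```

Request:
drive_tool:
  commands:
    - {"xyz": [15.5, 12.9, 2], "dr": [0, 0, -0.446], "jaw": 1}
    - {"xyz": [15.5, 12.9, 2], "dr": [0, 0, -0.446], "jaw": 1}
    - {"xyz": [15.5, 12.9, 2], "dr": [0, 0, -0.446], "jaw": 1}
    - {"xyz": [15.5, 12.9, 2], "dr": [0, 0, -0.446], "jaw": 1}
    - {"xyz": [15.5, 12.9, 2], "dr": [0, 0, -0.446], "jaw": 1}

```text
time_s: 15.05
tcp_pos: [415.4, 320.3, 170.8]
orientation: [-0.001, -0.119, 0.993, 0.0]
contact_force: [0.9, -1.7, -4.2]
width: 35.3
```

Request:
drive_tool:
  commands:
    - {"xyz": [0, 0, 3], "dr": [0, 0, 0], "jaw": 1}
    - {"xyz": [0, 0, 6], "dr": [0, 0, 0], "jaw": 1}
    - {"xyz": [0, 0, 8], "dr": [0, 0, 0], "jaw": 1}
    - {"xyz": [0, 0, 8], "dr": [0, 0, 0], "jaw": 1}
    - {"xyz": [0, 0, 8], "dr": [0, 0, 0], "jaw": 1}

```text
time_s: 15.55
tcp_pos: [419.4, 317.3, 91.8]
orientation: [-0.0, -0.117, 0.993, -0.0]
contact_force: [0.1, 1.1, -4.8]
width: 35.2
```

Request:
drive_tool:
  commands:
    - {"xyz": [0, 0, 0], "dr": [0, 0, 0], "jaw": 1}
    - {"xyz": [0, 0, 0], "dr": [0, 0, 0], "jaw": 1}
    - {"xyz": [0, 0, 0], "dr": [0, 0, 0], "jaw": 1}

```text
time_s: 15.85
tcp_pos: [419.2, 318.1, 92.4]
orientation: [0.001, -0.118, 0.993, 0.0]
contact_force: [-0.3, 0.1, -5.8]
width: 35.0
```

Run:
```python
from h import *
d=get_image("wrist"); np.savez("w10.npz",**d)
plan([(418.8,317.5,60,193.45)])
inhand(d)
q=cloud(d,True).reshape(-1,3);r=np.hypot(q[:,0]-444,q[:,1]-322)
k=q[(q[:,2]>6)&(q[:,2]<16)&(r<120)];print("plate",len(k),yaw(k[:,:2]))
cv2.imwrite("pics/w10.png",d["img"])
```

```text
now [419.  318.1  92.2] yaw -166.47 F [ 0.5 -0.2 -4.5] w 35.0 t 15.9
(418.8, 317.5, 60, 193.45) xyz [ 0.03 -0.06  3.22] dr [0.    0.001 0.001]
tcp [419.  318.1  92.2] plate z 24.08 block z 74.03 block [-32.4 -34.5  70. ] [29.  34.4 78. ]
arm 1 3001 x -51.9 5.4 y 30.0 60.9 z 23.93 ((-23.02271842956543, 40.74349594116211), 29.164745330810547)
arm -1 3206 x -52.1 4.9 y -62.7 -30.0 z 24.22 ((-23.543807983398438, -40.784175872802734), 29.129270553588867)
plate 5413 [428.1 319.6 147.4 140.9  13.4]
```

View pics/w10.png

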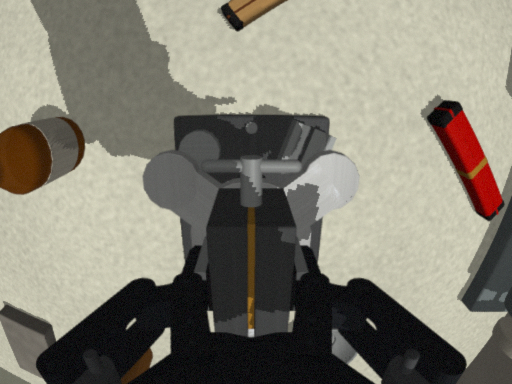

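Wrist view: stage held level above the base (arms px (172,182) and (332,180)), yaw aligned. Camera-measured stage hub point is 0.4 mm from the base hub; need about 54 mm down. Lowering slowly.

Request:
drive_tool:
  commands:
    - {"xyz": [0, 0.03, 1.2], "dr": [0, 0, 0], "jaw": 1}
    - {"xyz": [0, 0.03, 2.4], "dr": [0, 0, 0], "jaw": 1}
    - {"xyz": [0, 0.03, 3.4], "dr": [0, 0, 0], "jaw": 1}
    - {"xyz": [0, 0.03, 4.2], "dr": [0, 0, 0], "jaw": 1}
    - {"xyz": [0, 0.03, 4.6], "dr": [0, 0, 0], "jaw": 1}

```text
time_s: 16.4
tcp_pos: [418.1, 318.0, 44.2]
orientation: [-0.001, -0.118, 0.993, -0.0]
contact_force: [0.5, -1.0, -4.8]
width: 35.4
```

Request:
drive_tool:
  commands:
    - {"xyz": [0, 0, 0.2], "dr": [0, 0, 0], "jaw": 1}
    - {"xyz": [0, 0, 0.3], "dr": [0, 0, 0], "jaw": 1}
    - {"xyz": [0, 0, 0.4], "dr": [0, 0, 0], "jaw": 1}
    - {"xyz": [0, 0, 0.5], "dr": [0, 0, 0], "jaw": 1}
    - {"xyz": [0, 0, 0.5], "dr": [0, 0, 0], "jaw": 1}

```text
time_s: 16.9
tcp_pos: [418.6, 318.3, 40.6]
orientation: [0.0, -0.118, 0.993, 0.0]
contact_force: [-0.2, 1.6, -5.4]
width: 35.2
```

Request:
drive_tool:
  commands:
    - {"xyz": [0, 0, 0.1], "dr": [0, 0, 0], "jaw": 1}
    - {"xyz": [0, 0, 0.1], "dr": [0, 0, 0], "jaw": 1}
    - {"xyz": [0, 0, 0.1], "dr": [0, 0, 0], "jaw": 1}

```text
time_s: 17.2
tcp_pos: [418.8, 318.4, 39.6]
orientation: [0.0, -0.118, 0.993, 0.0]
contact_force: [1.2, -0.4, -5.3]
width: 35.0
```

Request:
drive_tool:
  commands:
    - {"xyz": [0, 0, 0.1], "dr": [0, 0, 0], "jaw": 1}
    - {"xyz": [0, 0, 0.1], "dr": [0, 0, 0], "jaw": 1}
    - {"xyz": [0, 0, 0.1], "dr": [0, 0, 0], "jaw": 1}

```text
time_s: 17.5
tcp_pos: [419.1, 318.5, 38.7]
orientation: [0.001, -0.118, 0.993, 0.0]
contact_force: [3.0, -0.3, -4.3]
width: 34.8
```

Request:
drive_tool:
  commands:
    - {"xyz": [-0.03, 0, 0.1], "dr": [0, 0, 0], "jaw": 1}
    - {"xyz": [-0.03, 0, 0.1], "dr": [0, 0, 0], "jaw": 1}
    - {"xyz": [-0.03, 0, 0.1], "dr": [0, 0, 0], "jaw": 1}

```text
time_s: 17.8
tcp_pos: [419.4, 318.6, 38.0]
orientation: [0.001, -0.118, 0.993, 0.0]
contact_force: [2.6, 0.9, 1.0]
width: 35.3
```

Run:
```python
from h import *
d=get_image("wrist"); np.savez("w11.npz",**d)
plan([(418.8,317.5,38,193.45)])
inhand(d)
q=cloud(d,True).reshape(-1,3)
for m,x,y in(("L",375.1,353.4),("R",396,265.9)):
    k=q[(abs(q[:,2]-62)<6)&(np.hypot(q[:,0]-x,q[:,1]-y)<14)];print(m,np.median(k[:,2]).round(2))
```

```text
now [419.4 318.6  37.9] yaw -166.47 F [2.  1.2 3.2] w 35.2 t 17.85
(418.8, 317.5, 38, 193.45) xyz [ 0.09 -0.1  -0.01] dr [0.    0.001 0.001]
tcp [419.4 318.6  37.9] plate z 23.86 block z 73.88 block [-32.6 -35.8  70. ] [29.8 34.5 78. ]
arm 1 3002 x -52.0 5.1 y 30.0 60.7 z 23.72 ((-22.963525772094727, 41.62604522705078), 29.113563537597656)
arm -1 3187 x -52.2 5.0 y -62.2 -30.0 z 24.0 ((-23.639039993286133, -41.040218353271484), 29.15155029296875)
L 61.67
R 61.92
```

Weight is now on the seats, plate tops at about 62.8 mm after bias (63 expected). Releasing gently.

Request:
drive_tool:
  commands:
    - {"xyz": [0, 0, 0], "dr": [0, 0, 0], "jaw": 1}
    - {"xyz": [0, 0, 0], "dr": [0, 0, 0], "jaw": 1}
    - {"xyz": [0, 0, 0], "dr": [0, 0, 0], "jaw": -0.15}
    - {"xyz": [0, 0, 0], "dr": [0, 0, 0], "jaw": -0.25}
    - {"xyz": [0, 0, 0], "dr": [0, 0, 0], "jaw": -0.25}
  force: 20

```text
time_s: 18.35
tcp_pos: [418.1, 318.0, 37.0]
orientation: [-0.001, -0.118, 0.993, -0.0]
contact_force: [-0.9, 0.2, 1.1]
width: 53.5
```

Request:
drive_tool:
  commands:
    - {"xyz": [0, 0, 0], "dr": [0, 0, 0], "jaw": -0.25}
    - {"xyz": [0, 0, 0], "dr": [0, 0, 0], "jaw": -0.25}
    - {"xyz": [0, 0, -2], "dr": [0, 0, 0], "jaw": -0.25}
    - {"xyz": [0, 0, -5], "dr": [0, 0, 0], "jaw": -0.25}
    - {"xyz": [0, 0, -9], "dr": [0, 0, 0], "jaw": -0.25}

```text
time_s: 18.85
tcp_pos: [417.9, 317.8, 127.2]
orientation: [-0.002, -0.118, 0.993, -0.001]
contact_force: [0.4, -0.6, 0.1]
width: 53.3
```

Request:
drive_tool:
  commands:
    - {"xyz": [0, 0, -5], "dr": [0, 0, 0], "jaw": -0.25}
    - {"xyz": [0, 0, -10], "dr": [0, 0, 0], "jaw": -0.25}
    - {"xyz": [0, 0, -10], "dr": [0, 0, 0], "jaw": -0.25}
    - {"xyz": [0, 0, -10], "dr": [0, 0, 0], "jaw": -0.25}

```text
time_s: 19.25
tcp_pos: [419.2, 318.5, 228.4]
orientation: [0.001, -0.118, 0.993, 0.0]
contact_force: [-1.0, -0.6, -1.0]
width: 53.5
```

Run:
```python
from h import *
plan([])
c,s=np.cos(np.radians(13.45)),np.sin(np.radians(13.45));A=np.array([[c,-s],[s,c]]);hub=np.array([419.6,317.7])
for n in("wrist","top","scene"):
    d=get_image(n);f=n=="wrist";P=cloud(d,f);q=P.reshape(-1,3);b=q.copy();b[:,:2]=(q[:,:2]-hub)@A
    k=b[(abs(b[:,2]-62)<5)&(np.hypot(b[:,0]-10,b[:,1])<115)]
    print(n,len(k),"plate ext",k[:,:2].min(0).round(1),k[:,:2].max(0).round(1))
    for m,x,y in(("nose",88,0),("L",-35,45),("R",-35,-45)):
        g=k[np.hypot(k[:,0]-x,k[:,1]-y)<10];print(m,len(g),np.median(g[:,2]).round(2) if len(g) else None)
    g=b[(abs(b[:,2]-112)<5)&(np.hypot(b[:,0],b[:,1])<45)]
    if len(g)>9: print("block",yaw(g[:,:2]),np.median(g[:,2]).round(1))
    if f: cv2.imwrite("pics/w12.png",d["img"])
    if n=="top":
        r=np.hypot(q[:,0]-431,q[:,1]+335);g=q[(abs(q[:,2]-44)<4.5)&(r<90)];print("clamp",yaw(g[:,:2]),np.median(g[:,2]).round(1))
```

```text
now [419.2 318.5 228.4] yaw -166.46 F [-1.  -0.6 -1. ] w 53.5 t 19.25
wrist 3230 plate ext [-51.6 -61.8] [101.6  61.9]
nose 169 62.16
L 227 61.74
R 227 61.99
block [-2.000e-01  1.000e-01  6.470e+01  3.600e+01  1.799e+02] 111.9
top 465 plate ext [-48.  -58.7] [102.1  63.1]
nose 32 62.53
L 29 63.15
R 33 62.1
block [  2.6   2.6  63.8  36.2 179.8] 113.0
clamp [ 434.9 -329.7  149.    48.7  148.1] 43.5
scene 329 plate ext [-53.6 -55.5] [104.4  63.6]
nose 18 61.85
L 14 60.9
R 12 61.33
block [  1.    3.9  65.   35.6 179.8] 111.2
```

View pics/w12.png

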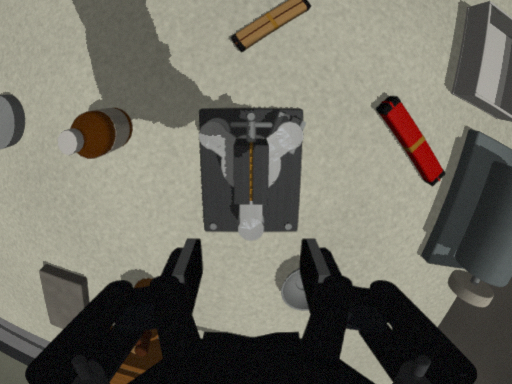

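Wrist view: stage sits centred and level on the base (nose px (250,222), arms (218,137) and (287,137)) and the jaws are clear of it. Handing in.

```bash
python3 -c "
from plant import hand_in; print(hand_in())"
```

```text
the job is handed in; nothing more can be done
None
```

The clamp lies in both saddles of the tool rest and the stage is home on the base and released; I handed the job in at about 19.4 s with the arm clear above. The hand-in gave no verdict.

**First grip:** it missed the clamp. Both cameras showed the real fingertips about 39 mm above the reported TCP, so the fingers closed above the clamp without touching it. I allowed for this and the second grip held.

**Clamp, checked with the wrist camera just after release:**
- It lay 0.7 mm off along the rest, 1.6 mm across, and within 0.5° of the rest's axis.
- Its top read 43.1 mm, about 44 mm after the camera's 1 mm low bias. 44 mm is the flat height.
- A later reading from the top camera came out 48.7 mm wide because the saddle cheeks were caught in it, so I did not use it.

**Stage, checked with the wrist camera after release:**
- The vise block was 0.2 mm from the hub axis and the yaw was within 0.1°.
- The three plate ends read 61.7–62.2 mm, about 63 mm with the bias, which is the home height.
- The top camera put the stage 2.6 mm off in both directions, the same size of shift it showed against the wrist camera on other parts. The scene camera put it about 4 mm off. I relied on the wrist camera, where base and stage are seen together.

I did not measure the bystanders again at the end, but no path came near them. I viewed 10 pictures, as budgeted.

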